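# Seat a castor wheel in its upturned fork

## Task

Lift the castor wheel out of its plywood stand and lower it into the upturned fork so that both axle ends enter the two open slots, then press it down past the spring balls until both ends sit evenly on the stops hidden in the slots. Keep pressing firmly, with about 15 newtons, for about half a second to be sure that it has bottomed, but never load the fork with more than 30 newtons; then let go. Leave the screwdriver, oil bottle, foot and red bin where they are.

Things in the scene. Friction and masses are not known exactly. Their poses are not given: they have to be found in the camera images.
- wheel_center (a point): Centre of the loose castor wheel: dark rubber tyre 160 mm diameter, 30 mm wide with flat sides, about 0.5 kg. One rigid piece with a steel axle, 10 mm diameter, 84 mm long, along its y; hubs of 44 mm diameter stand 4 mm out of each side. Its top is 80 mm above this point: grip the tyre by its flat sides near the top. Symmetric: either way round is right.
- axle_end_a (a point): Point on the wheel's axle 27.5 mm from the wheel centre along the wheel's +y: where the axle lies in one fork cheek.
- axle_end_b (a point): The same, 27.5 mm from the wheel centre along the wheel's -y.
- wheel: The same wheel; its origin is the wheel centre, y along the axle.
- stand: Fixed plywood wheel stand, 150 x 64 mm, 46 mm high, origin under its centre. The tyre stands between two side boards along x (120 mm long, 34 mm apart) and two small stop blocks, on a floor 12 mm above the bench, axle along y. The wheel comes out straight up.
- fork: Upturned aluminium castor fork fixed on a blue block (110 x 110 x 24 mm); origin on the bench under its centre. Two upright cheeks (44 mm along x, 7 mm thick, centred at y = +27.5 and -27.5 mm, 48 mm apart inside) rise to 165 mm above the bench, each with a slot open at the top.
- fork_mouth (a point): Point half-way between the two slots at the height of the cheek tops; axes as the fork: y along the seated axle, z up. The stops on which the axle bottoms are level with each other, but their height is set anew each time and not measured: the bottomed axle centre lies 21 to 33 mm below this point. Stops and fork are rigid: force rises within about 1 mm.
- screwdriver: Bystander: loose screwdriver with red handle, 180 mm long, lying beyond the work.
- oil: Bystander: loose yellow oil bottle, 42 mm diameter, 100 mm high; origin under its centre.
- foot: Bystander: loose tan prosthetic foot, 160 mm long, 92 mm high.
- bin: Bystander: loose red open bin, 70 x 100 x 45 mm, between the robot and the work.
- slot_a (a point): Middle of the open slot mouth in the cheek at the fork's y = +27.5 mm, at the cheek top. Both slots are 12.5 mm wide with a 6 mm 45-degree lead-in (24.5 mm at the top). In each a spring ball, from the +x side, 11 mm below the top, narrows it to 7.5 mm; passing both takes about 5 to 15 N down in all, felt with the axle centre 3 to 11 mm below the top; then they pull the axle down until 19 mm.
- slot_b (a point): Middle of the open slot mouth in the cheek at the fork's y = -27.5 mm, at the cheek top.
Not all that is in view belongs to the job. What is shaped like the fork but white is not meant. Leave any purple look-alike of the wheel alone.

How it is judged:
By the outcome, as a careful person would: the job done as asked, in the order asked, and still so for the second after the job is handed in, with the robot touching nothing.
It also fails if it takes over 64 s, if anything falls off the work surface, if the arm or the gripper's body presses on something with over 40 N, if the wrist force passes 120 N, or if a joint passes its speed limit or range.

## Robot

A 6-joint arm with a two-finger parallel gripper is mounted at the origin on the work surface. World frame = base frame: x ahead of the robot, y to its left, z up, the work surface at z = 0. Lengths are in m, angles in rad, forces in N, time in s.
With the tool pointing down it reaches from about 0.35 to 0.975 m from the base axis. Payload 4.9 kg.
Tool frame: the origin (TCP) lies midway between the tips of the shut fingers; the grasp point (between the pads) lies 19 mm behind it; y points along the fingers, z is the direction in which the jaws open and shut, and the axes are right-handed (so a half turn about y gives the same grasp; the last joint's range is limited). The gripper opens to 85 mm and grips with 20 to 120 N. Pads are 22 mm wide; open, the fingers measure 114 mm over their backs; the gripper's body (76 mm by 85 mm) begins 54 mm behind the grasp point. The pads swing forward as they close: fully open they stand 13 mm farther back than shut.
Start: joints at [-1.359, 0.053, 1.613, -0, 1.476, -0.119], TCP at [0.203, -0.591, 0.231] pointing down, gripper open.
Joint ranges: [-3.01, 3.01], [-1.01, 2.22], [0.06, 2.58], [-1.02, 4.17], [0.09, 2.62], [-3.14, 3.14]. Speed limits (rad/s): [2.57, 2.57, 3.14, 3.14, 3.14, 3.14].

## Interface

Orientations are given as a unit quaternion [w, x, y, z].
In Python, from plant import * gives the robot as it stands.
- The arm moves only by the shell command python3 -m crank 'ROWS'. ROWS is JSON, a list that holds one entry, the list of rows, each a list of 5 numbers: the gripper command: -1 is shut, 1 is fully open, values between are in proportion, then the shift along the tool's x, y, z in cm, then the turn about the tool's y in degrees. In form: [[[jaw, dx, dy, dz, twist], ...]]. A call has 1 to 8 rows; each row shifts and turns the commanded pose from where the row before left it, along the tool's axes as they then stand; what a row does not reach is not made up. A row lasts 1/8 s, in which the tool goes at most 62.5 mm and 10.7 degrees, less where a joint would pass 70% of its speed; a pose out of reach is approached as far as the arm can. A call with a gripper value outside its range is refused whole. The fingers move at their own pace and stop on an object; the grip force is fixed at half the most. Time passes only in rows, so rows that do not move let the fingers close. It gives the time, the measured TCP pose, the force and the opening at its end, in the units of the state.
- state(): the state, without advancing time (a new reading comes with each control period).
- grab_frame(name): name is "scene" or "top" or "wrist"; returns a dict with "frame" (400x640x3 uint8, red, green, blue), "fx", "fy", "cx", "cy" (pixels), "D" ([k1, k2, p1, p2, k3] as OpenCV has them; the pictures are not rectified), "pose" (4x4, takes a point from camera to world coordinates). Camera axes: x right, y up, looking along -z (the intrinsics and any distortion apply to the point x, -y, -z); pixel columns grow to the right and rows downward; lengths in m; the calibration is good to about 2 mm. A picture is of the moment at which its call begins. There is no depth.
- job_done(): hands the job in, once; it reports no verdict.
The state is a dict: "time": time; "joint_pos": joint angles; "joint_vel": joint speeds; "joint_efforts": joint torques, N m; "tool_pos": TCP position; "tool_rot": TCP orientation; "contact_force": force on the tool from outside, world axes, zero at the start; "ft_torque": the same for the moment, N m; "gripper_width": opening from 0.0 (shut) to 1.0 (fully open).
Only numpy, scipy, OpenCV 4.12 (cv2) and the standard library are available. Lean on these libraries where they do the work, as an engineer would, in place of code of your own. Each camera call takes 0.05 s, during which the arm holds its last target.

## Working session

There is one attempt and no reset: what is moved stays moved. The work goes in short steps, Python scripts to look and compute and a shell command to move; the robot and the scene stay as the last step left them, time stands still between calls to the robot, and variables do not carry over. Pictures are saved under pics/ and viewed, and the job is handed in when it is done.

```bash
ls; mkdir -p pics; python3 - <<'E'
from plant import *
import cv2
s=state()
for k,v in s.items(): print(k,v)
for n in ("scene","top","wrist"):
    g=grab_frame(n); cv2.imwrite(f"pics/{n}0.png",g["frame"][:,:,::-1]); print(n,g["fx"],g["fy"],g["cx"],g["cy"],g["D"],g["pose"])
E
```

```text
pics
time 0.0
joint_pos [-1.35901836e+00  5.33538692e-02  1.61430396e+00  4.12007503e-05
  1.47598403e+00 -1.18971523e-01]
joint_vel [ 1.05627311e-04  5.85375880e-04 -5.24854872e-05 -6.53673778e-04
 -7.63839207e-04  2.32659655e-03]
joint_efforts [ 1.03076782e-03 -3.93674040e+01 -3.70179749e+01 -8.42919394e-05
  6.90784946e-03 -1.39085509e-05]
tool_pos [ 0.20286656 -0.59050288  0.23005891]
tool_rot [ 0.11638475 -0.116423    0.69818379 -0.696735  ]
contact_force [1.24581111 0.46583356 0.60281691]
ft_torque [ 0.02458859 -0.02310534 -0.00345096]
gripper_width 0.999848119737349
scene 414.9695463337977 414.9695463337977 317.3156519639568 201.10556725094798 [-0.03787681  0.          0.          0.          0.        ] [[-0.88873401 -0.39419941  0.23400574  0.79463029]
 [ 0.45841153 -0.7678531   0.44750473  0.37100064]
 [ 0.00327594  0.5049836   0.86312272  0.91800001]
 [ 0.          0.          0.          1.        ]]
top 447.8588700679374 447.8588700679374 330.4966580005754 196.84337530533676 [0.03365628 0.         0.         0.         0.        ] [[-2.04340773e-02  9.97872024e-01 -6.19182634e-02  4.92655465e-01]
 [-9.99791094e-01 -2.03660110e-02  1.73027928e-03 -5.64171028e-02]
 [ 4.65569255e-04  6.19406850e-02  9.98079724e-01  1.29748959e+00]
 [ 0.00000000e+00  0.00000000e+00  0.00000000e+00  1.00000000e+00]]
wrist 284.94555399531333 284.94555399531333 318.5497514569651 200.70747210833252 [-0.0390826  0.         0.         0.         0.       ] [[ 0.32537239  0.89557586  0.30344141  0.28069459]
 [-0.94558193  0.30909958  0.10164773 -0.56377577]
 [-0.00276036 -0.32000208  0.94741282  0.37229413]
 [ 0.          0.          0.          1.        ]]
```

View pics/scene0.png

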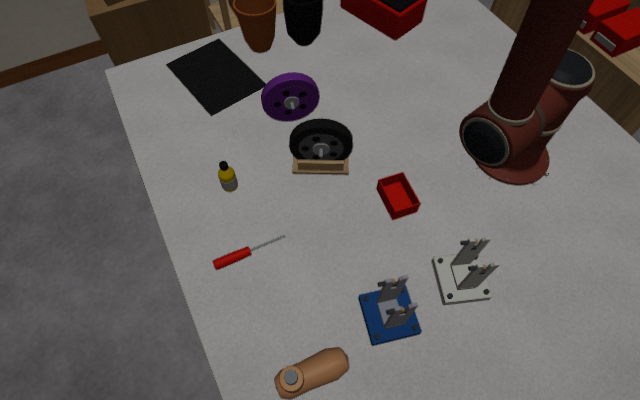

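View pics/top0.png

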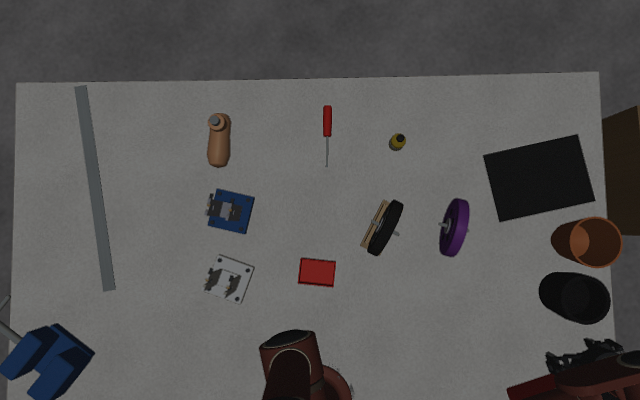

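View pics/wrist0.png

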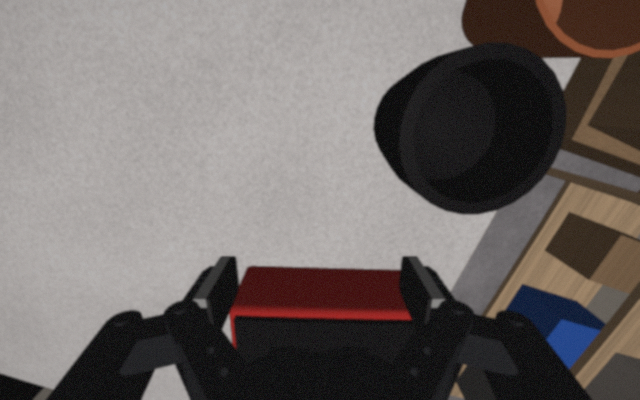

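The wheel candidates are the black wheel in the plywood stand at top (385,227) and a purple one with no stand at (454,227). I take the black one. The fork candidates are the one on the blue block at top (231,211) and a white one at (229,279). I take the blue-block one. Next I enlarge both to confirm.

```bash
cat > h.py <<'E'
import numpy as np, cv2
from plant import *
def cam(n):
    g=grab_frame(n); return g
def K(g): return np.array([[g["fx"],0,g["cx"]],[0,g["fy"],g["cy"]],[0,0,1.]])
def proj(g,P):
    T=np.linalg.inv(g["pose"]); P=np.atleast_2d(P)
    c=(T[:3,:3]@P.T).T+T[:3,3]; c=c*[1,-1,-1]
    return cv2.projectPoints(c.reshape(-1,1,3),np.zeros(3),np.zeros(3),K(g),np.array(g["D"]))[0].reshape(-1,2)
def ray(g,uv):
    n=cv2.undistortPoints(np.array(uv,float).reshape(-1,1,2),K(g),np.array(g["D"])).reshape(-1,2)
    d=np.c_[n[:,0],-n[:,1],-np.ones(len(n))]@g["pose"][:3,:3].T
    return g["pose"][:3,3],d
def onz(g,uv,z):
    o,d=ray(g,uv); return o+d*((z-o[2])/d[:,2])[:,None]
def crop(g,name,x,y,w,h,s,pts=None):
    im=g["frame"][:,:,::-1][y:y+h,x:x+w].copy()
    im=cv2.resize(im,None,fx=s,fy=s,interpolation=cv2.INTER_CUBIC)
    st=10 
    for u in range((x//st+1)*st,x+w,st):
        cv2.line(im,(int((u+.5-x)*s),0),(int((u+.5-x)*s),6 if u%50 else 14),(0,255,255),1)
        if u%20==0: cv2.putText(im,str(u),(int((u+.5-x)*s)-10,24),0,.4,(0,255,255),1)
    for v in range((y//st+1)*st,y+h,st):
        cv2.line(im,(0,int((v+.5-y)*s)),(6,int((v+.5-y)*s)),(0,255,255),1)
        if v%20==0: cv2.putText(im,str(v),(8,int((v+.5-y)*s)+4),0,.4,(0,255,255),1)
    if pts is not None:
        for p in pts: cv2.circle(im,(int((p[0]+.5-x)*s),int((p[1]+.5-y)*s)),2,(0,255,0),-1)
    cv2.imwrite("pics/"+name,im)
E
python3 - <<'E'
from h import *
import pickle
t=cam("top"); s=cam("scene"); pickle.dump((t,s),open("c0.pkl","wb"))
crop(t,"a1.png",190,180,75,60,10)
crop(s,"a2.png",350,265,75,85,7)
crop(t,"a3.png",350,190,75,75,8)
crop(s,"a4.png",280,110,80,75,8)
E
```

```text
(no output)
```

View pics/a1.png

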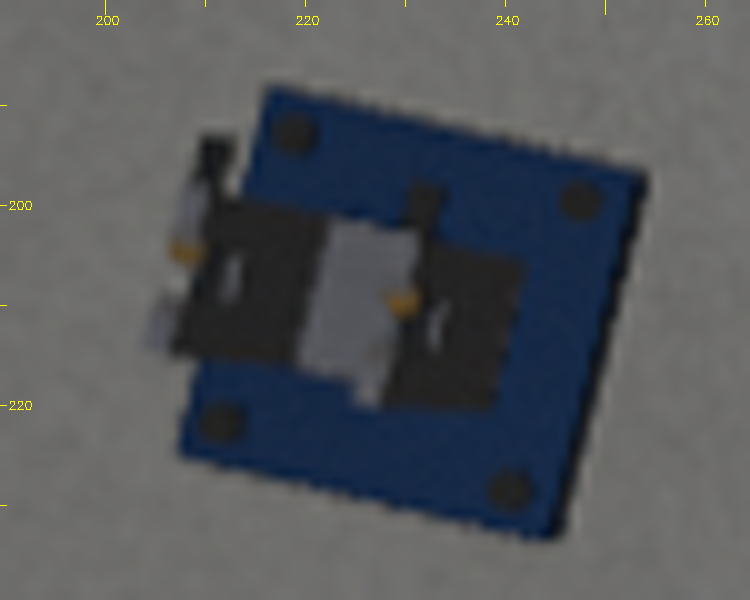

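View pics/a2.png

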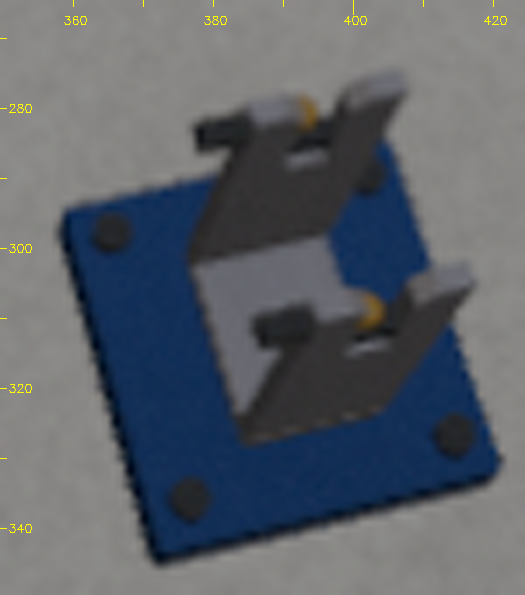

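View pics/a3.png

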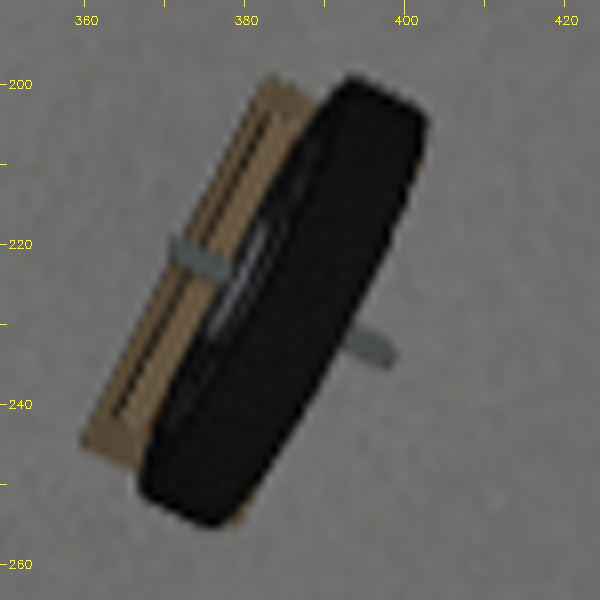

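View pics/a4.png

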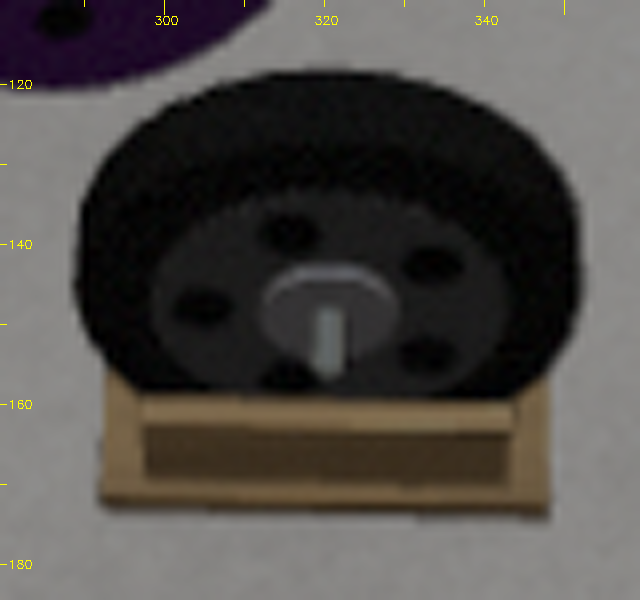

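```bash
cat > fit.py <<'E'
from h import *
import pickle
from scipy.optimize import least_squares
def tf(p,L):
    c,s=np.cos(p[2]),np.sin(p[2]); L=np.atleast_2d(L)
    return np.c_[p[0]+c*L[:,0]-s*L[:,1],p[1]+s*L[:,0]+c*L[:,1],L[:,2]]
E
python3 - <<'E'
from fit import *
t,s=pickle.load(open("c0.pkl","rb"))
h=.055
obs=[(t,(216.3,188.3),(h,h,.024)),(t,(253.5,197),(h,-h,.024)),(t,(244.7,233.2),(-h,-h,.024)),(t,(207.7,225),(-h,h,.024)),
(s,(358.8,294.8),None),(s,(420.2,330.5),None),(s,(371.6,343.4),None)]
# scene corner assignment by initial top fit
def run(ob,p0):
    f=lambda p:np.concatenate([proj(g,tf(p,L))[0]-uv for g,uv,L in ob])
    r=least_squares(f,p0); return r.x,r.fun.reshape(-1,2)
p,_=run(obs[:4],[.55,.17,-.2])
cs=[(a,b,.024) for a in(h,-h) for b in(h,-h)]
for i in (4,5,6):
    d=[np.linalg.norm(proj(s,tf(p,c))[0]-obs[i][1]) for c in cs]; obs[i]=(s,obs[i][1],cs[int(np.argmin(d))])
print("top only",p)
p,r=run(obs,p); print("fork",p,np.degrees(p[2])); print(r.round(1))
pts=cs+[(sx*.022,sy*y,.165) for sx in(1,-1) for sy in (1,-1) for y in(.024,.031)]+[(0,.0275,.165),(0,-.0275,.165)]
W=tf(p,pts)
crop(t,"b1.png",190,180,75,60,10,proj(t,W)); crop(s,"b2.png",350,265,75,85,7,proj(s,W))
ob=[(t,(371.4,220.4),(0,.042,.092)),(t,(398.6,234.1),(0,-.042,.092))]
q,r=run(ob,[.5,-.17,-.5]); print("wheel top",q,r.round(1))
e=[proj(s,tf(q,(0,k,.092)))[0] for k in(.042,-.042)]; print(e)
k=(.042 if np.linalg.norm(e[0]-[320.8,155.5])<np.linalg.norm(e[1]-[320.8,155.5]) else -.042)
q,r=run(ob+[(s,(320.8,155.5),(0,k,.092))],q); print("wheel",q,np.degrees(q[2]),r.round(1))
a=np.linspace(0,2*np.pi,72)
pts=np.array([(.08*np.cos(x),y,.092+.08*np.sin(x)) for x in a for y in(.015,-.015)]+[(0,.042,.092),(0,-.042,.092)])
W=tf(q,pts)
crop(t,"b3.png",350,190,75,75,8,proj(t,W)); crop(s,"b4.png",280,110,80,75,8,proj(s,W))
E
```

```text
top only [ 0.53772376  0.22573331 -0.24251798]
fork [ 0.54026477  0.22578399 -0.24732239] -14.170529270259225
[[ 0.  -1.5]
 [ 0.5 -1.6]
 [ 0.1  0. ]
 [-0.8 -0.5]
 [-0.6 -1.5]
 [ 2.   0.2]
 [ 1.  -0.3]]
wheel top [ 0.48273922 -0.20303372 -0.48733979] [[-0.4 -0.2]
 [ 0.4  0.2]]
[array([321.72938971, 156.29909768]), array([321.91475999, 129.87236596])]
wheel [ 0.48297689 -0.20391607 -0.50278106] -28.807232928197276 [[-0.  -0.5]
 [ 0.7  0.3]
 [ 0.4  0.6]]
```

View pics/b1.png

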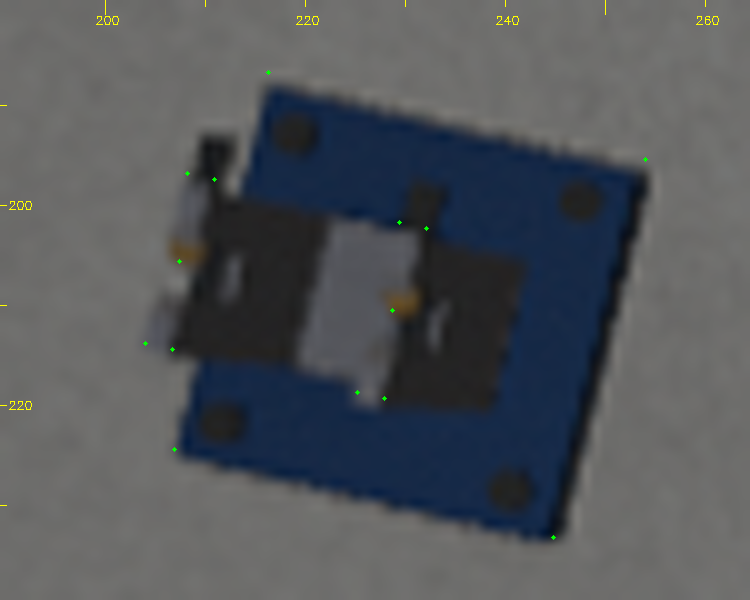

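View pics/b2.png

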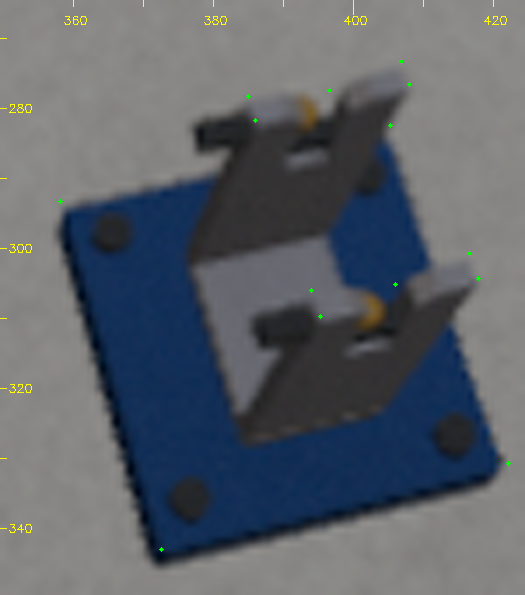

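View pics/b3.png

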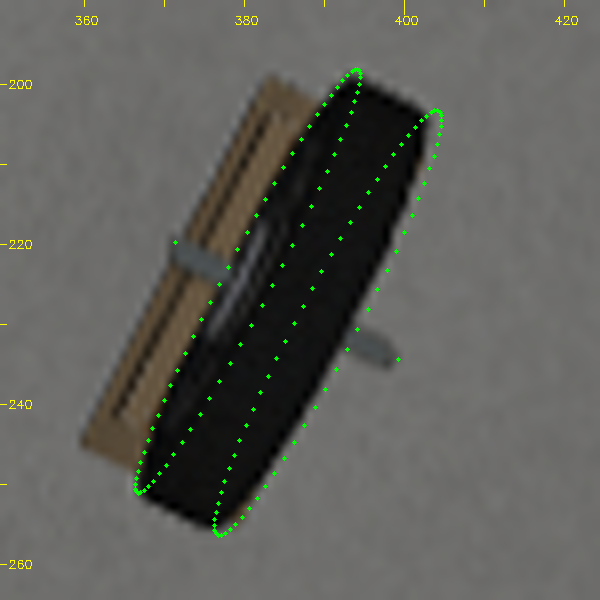

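View pics/b4.png

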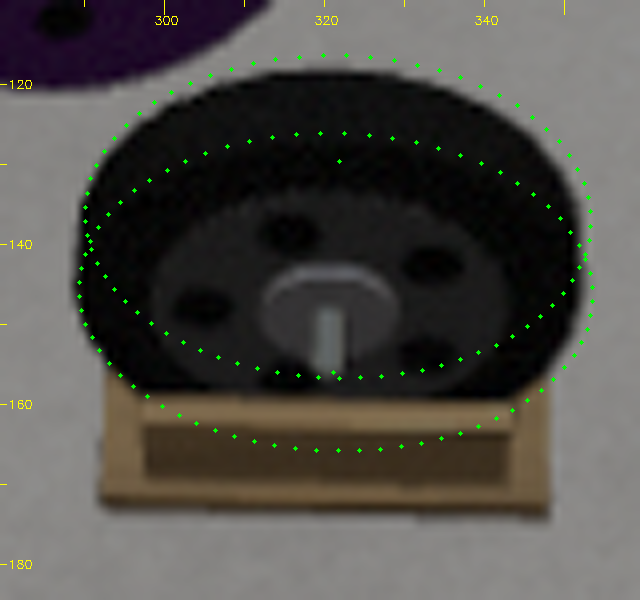

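```bash
cat > m.py <<'E'
from fit import *
from scipy.spatial.transform import Rotation as R
def tool():
    st=state(); q=st["tool_rot"]; return st,R.from_quat([q[1],q[2],q[3],q[0]]).as_matrix()
def rep(target,yawdeg):
    """target TCP world; yawdeg: direction of wanted jaw axis (mod 180)"""
    st,M=tool(); d=np.array(target)-st["tool_pos"]
    print("t",round(st["time"],2),"pos",st["tool_pos"].round(4),"F",st["contact_force"].round(1),"w",round(st["gripper_width"],3))
    a=np.degrees(np.arctan2(M[1,2],M[0,2])); tw=-( (yawdeg-a+90)%180-90)
    print("shift in tool axes cm",(M.T@d*100).round(2),"jaw yaw",a.round(2),"twist about tool y",round(tw,2),"ydown",M[:,1].round(3))
E
python3 - <<'E'
from m import *
# wheel: jaw axis = wheel y = yaw+90
rep((.4835,-.204,.27),-28.8+90)
E
```

```text
t 0.25 pos [ 0.2029 -0.5908  0.2307] F [ 0.3  0.3 -0.4] w 0.995
shift in tool axes cm [-39.1   -3.9  -27.47] jaw yaw -71.05 twist about tool y 47.75 ydown [-0.     0.001 -1.   ]
```

```bash
python3 -m crank '[[[1,-4.9,-0.5,-3.43,0],[1,-4.9,-0.5,-3.43,0],[1,-4.9,-0.5,-3.43,0],[1,-4.9,-0.5,-3.43,0],[1,-4.9,-0.5,-3.43,0],[1,-4.9,-0.5,-3.43,0],[1,-4.9,-0.5,-3.43,0],[1,-4.8,-0.4,-3.46,0]]]'; python3 -m crank '[[[1,0,0,0,9.55],[1,0,0,0,9.55],[1,0,0,0,9.55],[1,0,0,0,9.55],[1,0,0,0,9.55],[1,0,0,0,0],[1,0,0,0,0]]]'
python3 - <<'E'
from m import *
rep((.4835,-.204,.135),-28.8+90)
g=cam("wrist"); crop(g,"w1.png",0,0,640,400,1.2)
E
```

```text
time: 1.25
tool_pos: [0.4845, -0.2025, 0.2707]
tool_rot: [-0.117, 0.116, -0.697, 0.698]
contact_force: [0.1, -0.6, 0.6]
gripper_width: 1.003
time: 2.12
tool_pos: [0.4835, -0.2043, 0.2703]
tool_rot: [-0.175, 0.175, 0.685, -0.685]
contact_force: [0.1, 0.3, 0.1]
gripper_width: 0.996
t 2.12 pos [ 0.4835 -0.2043  0.2703] F [0.1 0.3 0.1] w 0.996
shift in tool axes cm [ 1.000e-02  1.353e+01 -2.000e-02] jaw yaw -118.66 twist about tool y 0.14 ydown [-0.  0. -1.]
```

View pics/w1.png

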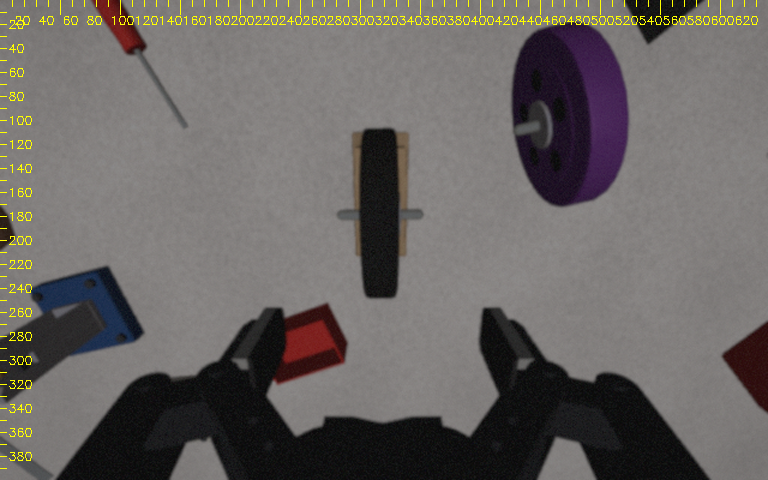

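The wrist picture shows the black wheel standing upright at display (380,210), axle ends near (338,214) and (423,214), and the purple wheel clear to the right at (575,115). I now overlay the model.

```bash
python3 - <<'E'
from m import *
g=cam("wrist"); q=[ 0.48297689,-0.20391607,-0.50278106]
a=np.linspace(0,2*np.pi,72)
pts=np.array([(.08*np.cos(x),y,.092+.08*np.sin(x)) for x in a for y in(.015,-.015)]+[(0,.042,.092),(0,-.042,.092)])
crop(g,"w2.png",265,90,105,170,5,None)
crop(g,"w3.png",265,90,105,170,3.5,proj(g,tf(q,pts)))
pickle.dump(g,open("w1.pkl","wb"))
E
```

```text
(no output)
```

View pics/w3.png

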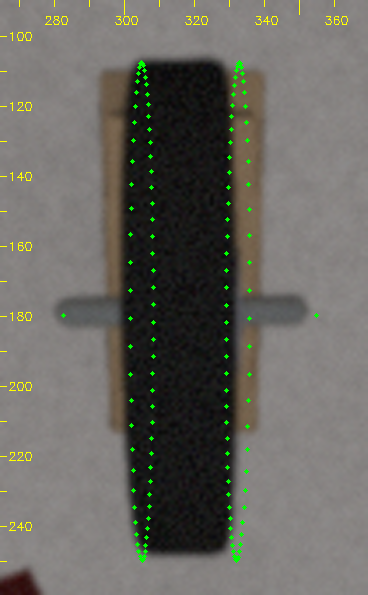

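```bash
python3 - <<'E'
from m import *
g=pickle.load(open("w1.pkl","rb")); t,s=pickle.load(open("c0.pkl","rb"))
ob=[(g,(280.7,178.5),(0,.042,.092)),(g,(352,178.3),(0,-.042,.092))]
ob2=ob+[(t,(371.4,220.4),(0,.042,.092)),(t,(398.6,234.1),(0,-.042,.092)),(s,(320.8,155.5),(0,.042,.092))]
for o in (ob,ob2):
    f=lambda p:np.concatenate([proj(c,tf(p,L))[0]-uv for c,uv,L in o])
    r=least_squares(f,[.483,-.204,-.5]); print(r.x,np.degrees(r.x[2]),r.fun.reshape(-1,2).round(1).tolist())
    rep((r.x[0],r.x[1],.135),np.degrees(r.x[2])+90)
E
```

```text
[ 0.48561648 -0.2021701  -0.49704454] -28.478554283703314 [[-0.6, 0.0], [0.6, 0.0]]
t 2.23 pos [ 0.4835 -0.2043  0.2703] F [ 0.2 -0.2 -0.4] w 1.0
shift in tool axes cm [-0.08 13.53 -0.28] jaw yaw -118.72 twist about tool y -0.24 ydown [-0.  0. -1.]
[ 0.48504905 -0.20251952 -0.49637033] -28.439925247601856 [[-0.1, 0.3], [1.1, 0.3], [-0.6, -1.2], [0.2, -0.5], [0.0, 1.3]]
t 2.23 pos [ 0.4835 -0.2043  0.2703] F [ 0.2 -0.2 -0.4] w 1.0
shift in tool axes cm [-0.05 13.53 -0.23] jaw yaw -118.72 twist about tool y -0.28 ydown [-0.  0. -1.]
```

Shift z by −0.2 cm, then descend and look before closing.

```bash
python3 -m crank '[[[1,-0.1,2.5,-0.2,-0.2],[1,0,3,0,0],[1,0,3,0,0],[1,0,2.5,0,0],[1,0,1.5,0,0],[1,0,1.0,0,0],[1,0,0,0,0]]]'
python3 - <<'E'
from m import *
rep((.485,-.2025,.135),-28.5+90)
g=cam("wrist"); crop(g,"w4.png",0,0,640,400,1.2)
E
```

```text
time: 3.1
tool_pos: [0.4853, -0.203, 0.1351]
tool_rot: [-0.175, 0.174, 0.685, -0.685]
contact_force: [-0.1, -0.8, 0.5]
gripper_width: 0.997
t 3.1 pos [ 0.4853 -0.203   0.1351] F [-0.1 -0.8  0.5] w 0.997
shift in tool axes cm [ 0.05  0.01 -0.03] jaw yaw -118.58 twist about tool y -0.08 ydown [-0.001  0.    -1.   ]
```

View pics/w4.png

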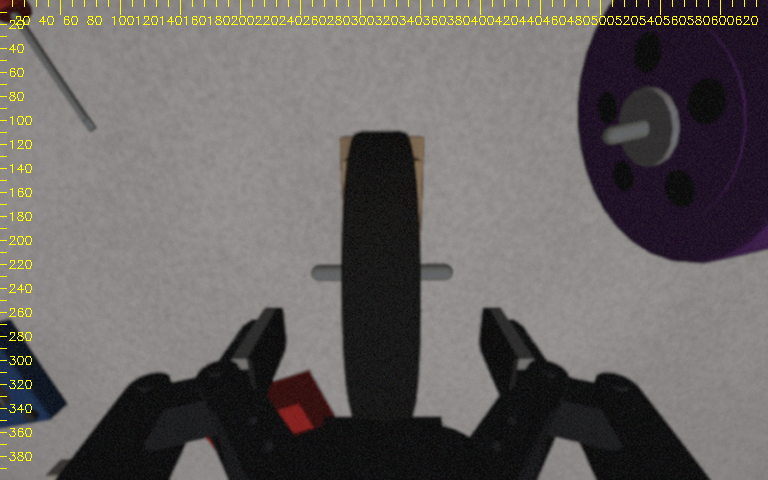

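The tyre (342–420, centre 381) is centred between the fingers (286–481), so I close.

```bash
python3 -m crank '[[[-1,0,0,0,0],[-1,0,0,0,0],[-1,0,0,0,0],[-1,0,0,0,0]]]'; python3 -m crank '[[[-1,0,0,0,0],[-1,0,0,0,0],[-1,0,0,0,0],[-1,0,0,0,0]]]'
```

```text
time: 3.65
tool_pos: [0.4858, -0.2032, 0.1359]
tool_rot: [0.174, -0.175, -0.685, 0.685]
contact_force: [0.7, 0.8, 2.0]
gripper_width: 0.35
time: 4.15
tool_pos: [0.4858, -0.2032, 0.1359]
tool_rot: [0.174, -0.175, -0.685, 0.685]
contact_force: [0.1, 0.6, 5.7]
gripper_width: 0.344
```

```bash
python3 -m crank '[[[-1,0,-0.5,0,0],[-1,0,-1,0,0],[-1,0,-1.5,0,0],[-1,0,-2,0,0],[-1,0,-2,0,0],[-1,0,0,0,0]]]'
python3 - <<'E'
from m import *
rep((.485,-.2025,.33),-28.5+90)
g=cam("wrist"); crop(g,"w5.png",0,0,640,400,1.2)
g=cam("scene"); crop(g,"s5.png",250,60,140,140,4)
E
```

```text
time: 4.9
tool_pos: [0.487, -0.2039, 0.2089]
tool_rot: [0.173, -0.177, -0.685, 0.686]
contact_force: [0.3, 0.3, -5.3]
gripper_width: 0.341
t 4.9 pos [ 0.487  -0.2039  0.2089] F [ 0.3  0.3 -5.3] w 0.341
shift in tool axes cm [  0.17 -12.11  -0.03] jaw yaw -118.6 twist about tool y -0.1 ydown [ 0.005 -0.003 -1.   ]
```

View pics/w5.png

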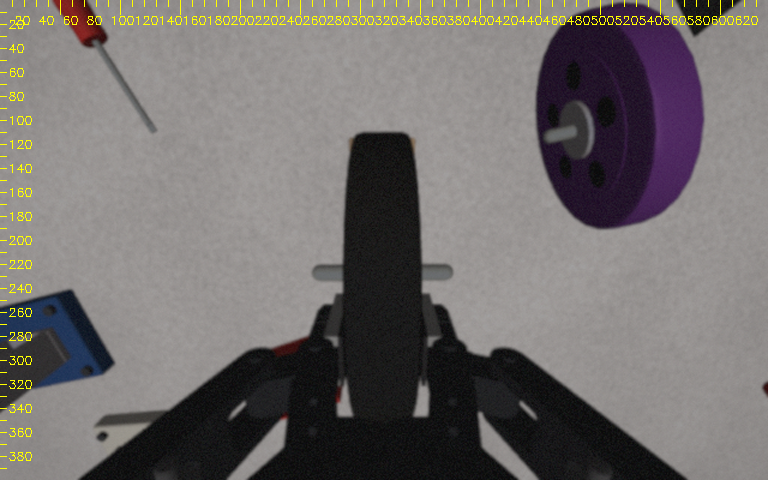

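View pics/s5.png

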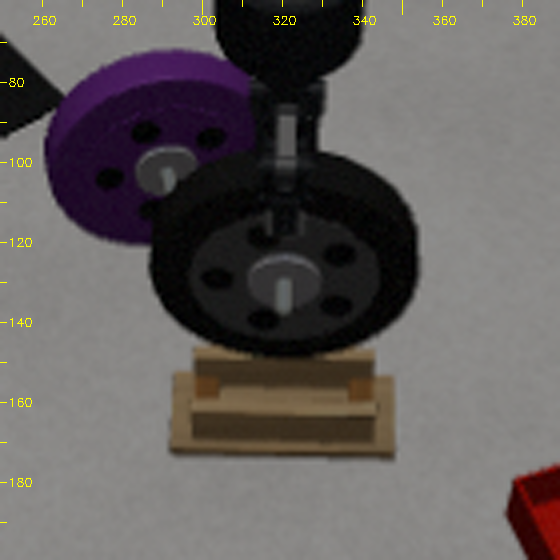

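```bash
python3 -m crank '[[[-1,0,-3,0,0],[-1,0,-3.5,0,0],[-1,0,-3,0,0],[-1,0,-2,0,0],[-1,0,-0.6,0,0],[-1,0,0,0,0]]]'
python3 - <<'E'
from m import *
rep((.538,.2258,.33),-14.2+90)
E
```

```text
time: 5.75
tool_pos: [0.4852, -0.2029, 0.3253]
tool_rot: [-0.175, 0.174, 0.685, -0.685]
contact_force: [-0.2, 0.5, -5.8]
gripper_width: 0.342
t 5.75 pos [ 0.4852 -0.2029  0.3253] F [-0.2  0.5 -5.8] w 0.342
shift in tool axes cm [ 15.88  -0.44 -40.17] jaw yaw -118.6 twist about tool y -14.4 ydown [-0.001  0.001 -1.   ]
```

```bash
python3 -m crank '[[[-1,0.8,0,-2,0],[-1,1.6,0,-4,0],[-1,2,-0.1,-5,0],[-1,2,-0.1,-5,0],[-1,2,-0.1,-5,0],[-1,2,-0.1,-5,0],[-1,2,0,-5,0],[-1,1.6,0,-4,0]]]'; python3 -m crank '[[[-1,1.2,0,-3.2,0],[-1,0.7,0,-2,0],[-1,0,0,0,-4.8],[-1,0,0,0,-4.8],[-1,0,0,0,-4.8],[-1,0,0,0,0],[-1,0,0,0,0]]]'
python3 - <<'E'
from m import *
rep((.540,.2258,.33),-14.2+90)
w,t,s=cam("wrist"),cam("top"),cam("scene")
pickle.dump((w,t,s),open("c2.pkl","wb"))
crop(w,"w6.png",0,0,640,400,1.2); crop(s,"s6.png",340,200,110,150,4);crop(t,"t6.png",170,160,110,90,7)
E
```

```text
time: 6.75
tool_pos: [0.5292, 0.1733, 0.328]
tool_rot: [0.175, -0.173, -0.685, 0.686]
contact_force: [1.0, -0.9, -4.9]
gripper_width: 0.343
time: 7.62
tool_pos: [0.5382, 0.2257, 0.3297]
tool_rot: [0.088, -0.088, -0.701, 0.702]
contact_force: [0.3, 0.2, -5.0]
gripper_width: 0.348
t 7.62 pos [0.5382 0.2257 0.3297] F [ 0.3  0.2 -5. ] w 0.348
shift in tool axes cm [-0.17 -0.03 -0.06] jaw yaw -104.29 twist about tool y -0.09 ydown [-0.001 -0.    -1.   ]
```

View pics/w6.png

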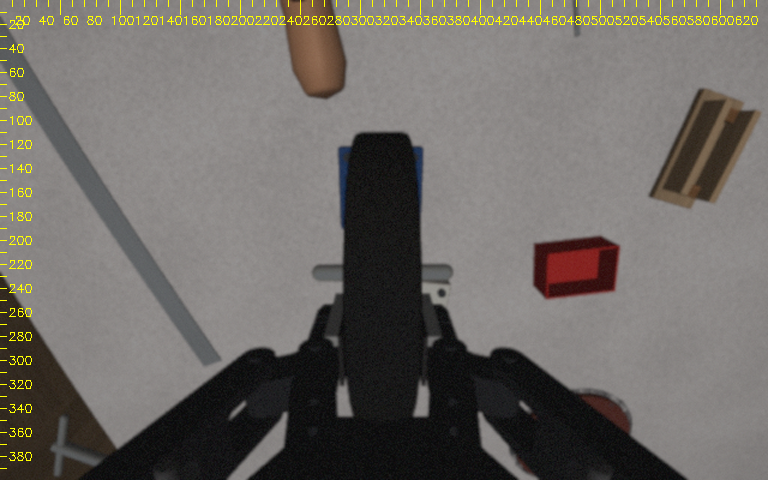

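View pics/s6.png

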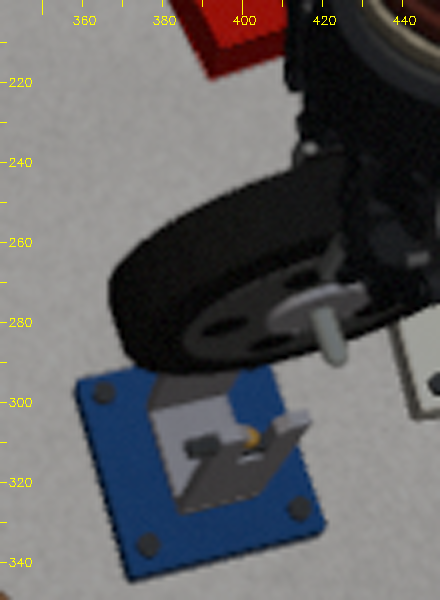

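View pics/t6.png

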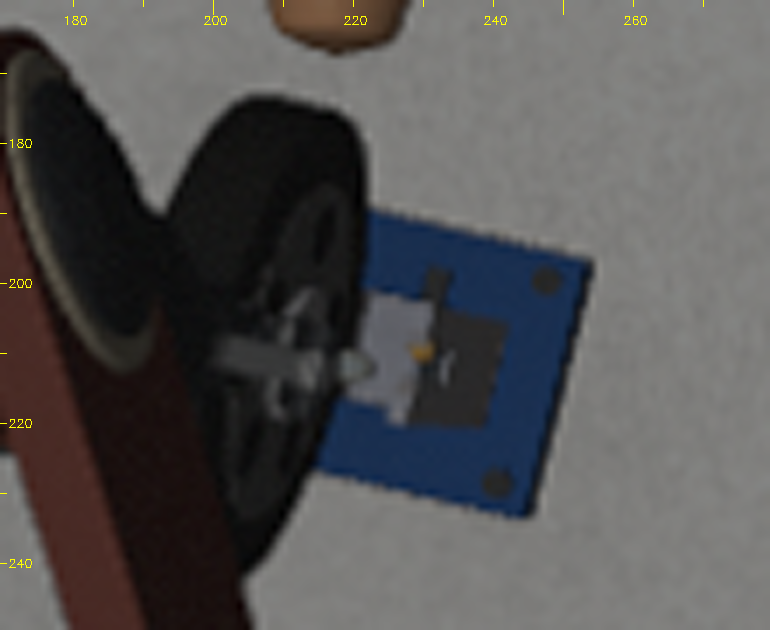

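```bash
python3 - <<'E'
from m import *
w,t,s=pickle.load(open("c2.pkl","rb"))
crop(w,"w7.png",250,100,140,140,5)
E
```

```text
(no output)
```

View pics/w7.png

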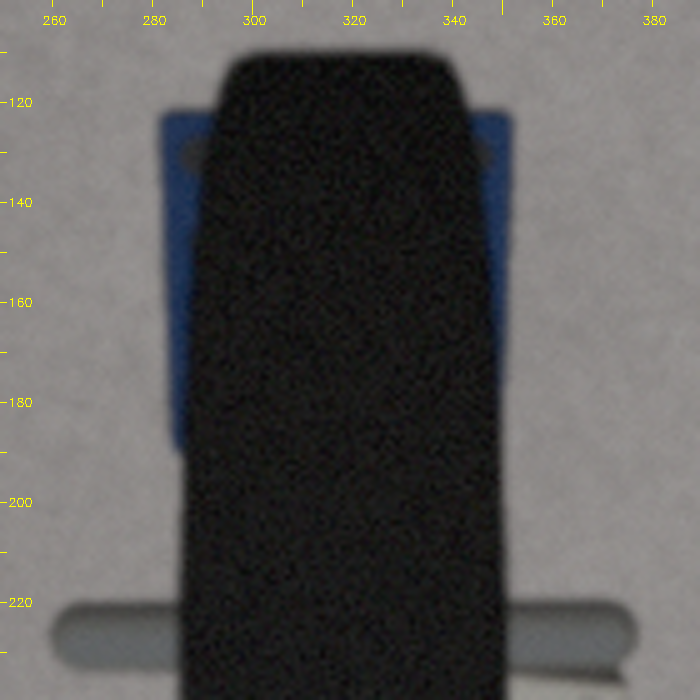

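```bash
python3 - <<'E'
from m import *
w,t,s=pickle.load(open("c2.pkl","rb"))
h=.055
F=[(w,(281.7,122.1),(h,h,.024)),(w,(352.1,121.9),(h,-h,.024)),(w,(284.5,189.5),(-h,h,.024))]
f=lambda p:np.concatenate([proj(c,tf(p,L))[0]-uv for c,uv,L in F])
r=least_squares(f,[.54,.226,-.247]); print("fork",r.x,np.degrees(r.x[2]),r.fun.round(1))
# wheel x,y,yaw,z
uv=np.array([(259.7,226.7),(376.9,226.7)])
f=lambda p:(proj(w,np.r_[tf(p[:3],(0,.042,p[3])),tf(p[:3],(0,-.042,p[3]))])-uv).ravel()
q=least_squares(f,[.54,.226,-.247,.286]); print("wheel",q.x,np.degrees(q.x[2]),q.fun.round(2))
d=q.x[:2]-r.x[:2]; st,M=tool(); print("fork-wheel in tool cm",(M.T@np.r_[-d,0]*100).round(2))
E
```

```text
fork [ 0.5412227   0.22728513 -0.246698  ] -14.134754171261308 [-0.7 -0.5  1.2 -0.5 -0.6  1.3]
wheel [ 0.53742948  0.22631057 -0.24871172  0.28471121] -14.250131671996302 [-0.  0.  0.  0.]
fork-wheel in tool cm [-0.34 -0.   -0.19]
```

```bash
python3 -m crank '[[[-1,-0.3,0,-0.1,0],[-1,0,2,0,0],[-1,0,3,0,0],[-1,0,3,0,0],[-1,0,1.6,0,0],[-1,0,0.7,0,0],[-1,0,0,0,0]]]'
python3 - <<'E'
from m import *
rep((.540,.2258,.22),-14.2+90)
w,t,s=cam("wrist"),cam("top"),cam("scene")
pickle.dump((w,t,s),open("c3.pkl","wb"))
crop(w,"w8.png",220,100,200,180,4); crop(s,"s8.png",340,220,110,120,5);crop(t,"t8.png",180,170,90,75,8)
E
```

```text
time: 8.65
tool_pos: [0.5415, 0.2263, 0.2274]
tool_rot: [-0.087, 0.087, 0.702, -0.702]
contact_force: [-0.8, 0.1, -5.4]
gripper_width: 0.345
t 8.65 pos [0.5415 0.2263 0.2274] F [-0.8  0.1 -5.4] w 0.345
shift in tool axes cm [0.13 0.74 0.09] jaw yaw -104.2 twist about tool y 0.0 ydown [ 0.  0. -1.]
```

View pics/w8.png

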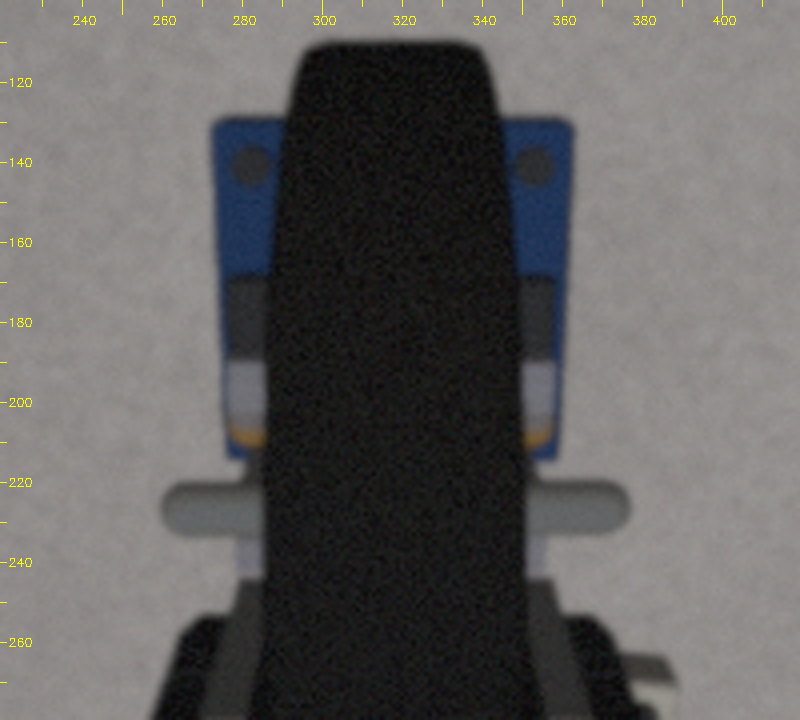

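View pics/s8.png

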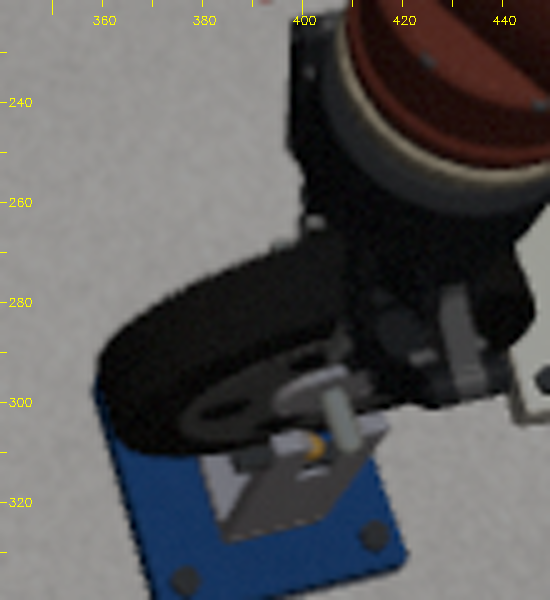

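View pics/t8.png

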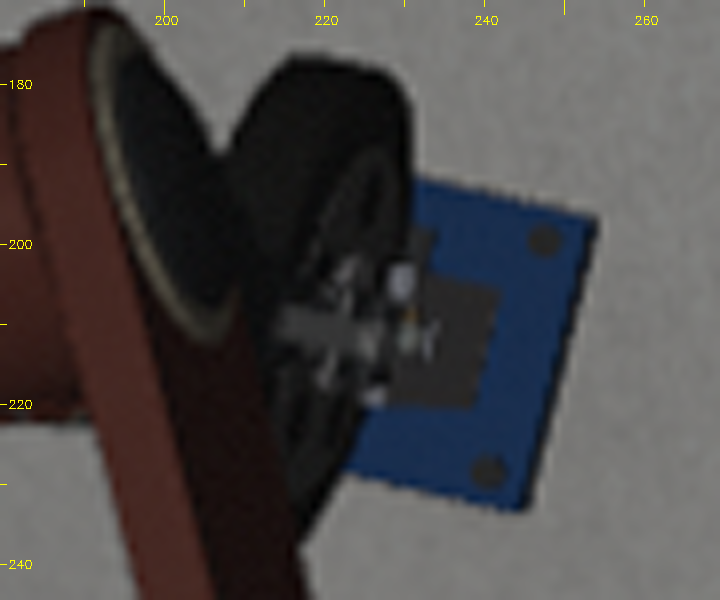

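```bash
python3 - <<'E'
from m import *
w,t,s=pickle.load(open("c3.pkl","rb"))
h=.055
F=[(w,(272.7,129.4),(h,h,.024)),(w,(362.9,129.4),(h,-h,.024)),(w,(276.2,189.3),(.022,.031,.165)),(w,(358.0,189.3),(.022,-.031,.165))]
def go(F):
    f=lambda p:np.concatenate([proj(w,tf(p,L))[0]-uv for c,uv,L in F])
    r=least_squares(f,[.54,.226,-.247]); print("fork",r.x,np.degrees(r.x[2]),r.fun.round(1)); return r
r0=go(F);r=go(F[2:])
uv=np.array([(259.7,226.5),(376.9,226.5)])
f=lambda p:(proj(w,np.r_[tf(p[:3],(0,.042,p[3])),tf(p[:3],(0,-.042,p[3]))])-uv).ravel()
q=least_squares(f,[.54,.226,-.247,.184]); print("wheel",q.x,np.degrees(q.x[2]),q.fun.round(2))
st,M=tool(); 
for rr in(r0,r): print("fork-wheel in tool cm",(M.T@np.r_[rr.x[:2]-q.x[:2],0]*100).round(2))
pts=[(sx*.022,sy*y,.165) for sx in(1,-1) for sy in (1,-1) for y in(.024,.031)]+[(0,.0275,.165),(0,-.0275,.165)]
P=np.r_[tf(r.x,pts),tf(q.x[:3],[(0,.042,q.x[3]),(0,-.042,q.x[3]),(0,.0275,q.x[3]),(0,-.0275,q.x[3])])]
crop(s,"s9.png",340,220,110,120,5,proj(s,P));crop(t,"t9.png",180,170,90,75,8,proj(t,P))
E
```

```text
fork [ 0.54156411  0.22771219 -0.24722796] -14.16511840682152 [-1.4 -0.3  1.3 -0.3 -0.5  0.3  0.5  0.3]
fork [ 0.54176619  0.22766712 -0.24687487] -14.144888296927931 [-0.5  0.   0.5  0. ]
wheel [ 0.54093605  0.22693467 -0.24672624  0.18237655] -14.136372439845143 [-0. -0.  0.  0.]
fork-wheel in tool cm [-0.04  0.   -0.09]
fork-wheel in tool cm [-0.06  0.   -0.09]
```

View pics/s9.png

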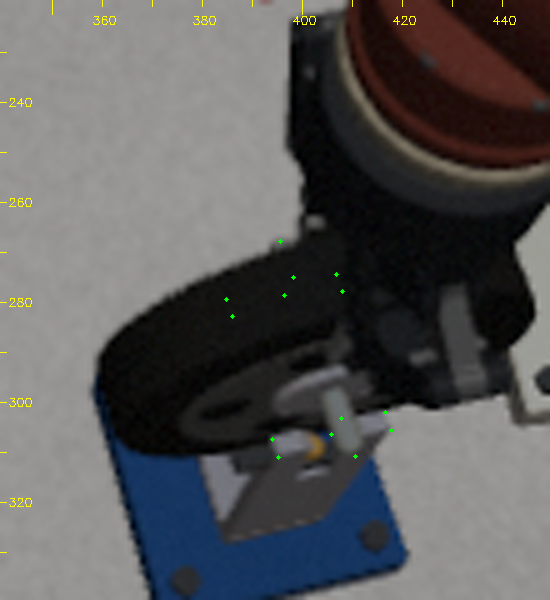

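View pics/t9.png

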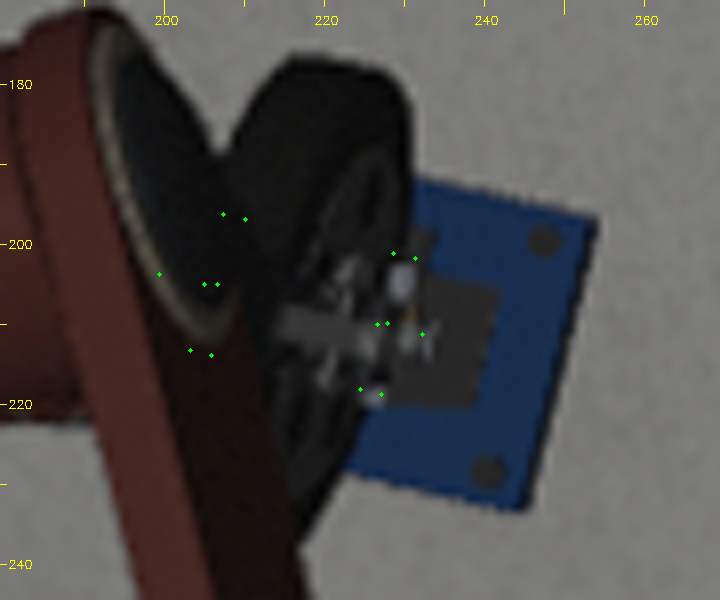

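```bash
python3 -m crank '[[[-1,-0.05,1,-0.07,0],[-1,0,0.5,0,0],[-1,0,0.3,0,0],[-1,0,0.2,0,0],[-1,0,0,0,0]]]'; python3 -m crank '[[[-1,0,0.15,0,0],[-1,0,0.15,0,0]]]';  python3 -m crank '[[[-1,0,0.1,0,0],[-1,0,0,0,0]]]'
```

```text
time: 9.43
tool_pos: [0.542, 0.2268, 0.2072]
tool_rot: [0.087, -0.087, -0.702, 0.702]
contact_force: [-0.2, -0.5, -3.9]
gripper_width: 0.343
time: 9.68
tool_pos: [0.5422, 0.227, 0.2058]
tool_rot: [-0.087, 0.088, 0.702, -0.702]
contact_force: [-3.8, -0.5, 4.9]
gripper_width: 0.346
time: 9.93
tool_pos: [0.5423, 0.227, 0.2057]
tool_rot: [-0.087, 0.088, 0.702, -0.702]
contact_force: [-4.5, -1.1, 6.2]
gripper_width: 0.346
```

```bash
python3 - <<'E'
from m import *
w,s=cam("wrist"),cam("scene")
crop(w,"w10.png",240,170,150,80,5); crop(s,"s10.png",380,280,50,50,10)
E
```

View pics/w10.png

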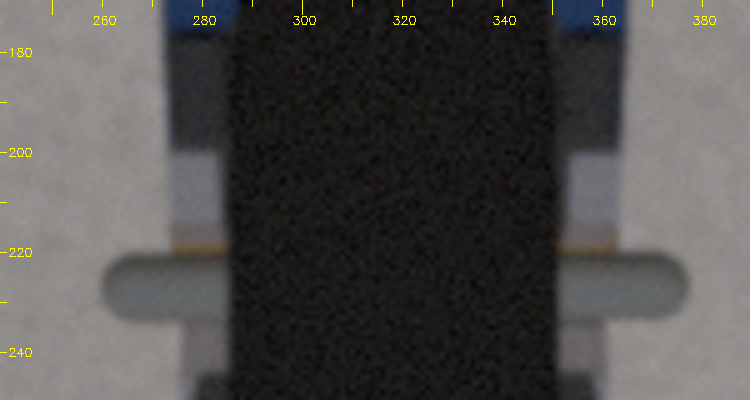

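View pics/s10.png

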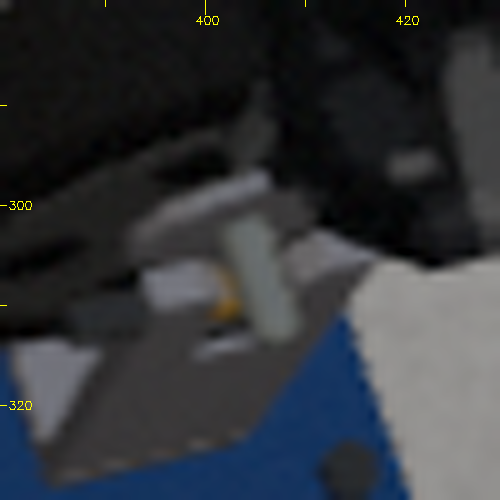

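Both axle ends are in their slot mouths and resting against the orange balls, evenly on the two sides. I press on in small steps.

```bash
for i in 1 2 3; do :; done; python3 -m crank '[[[-1,0,0.1,0,0],[-1,0,0,0,0]]]'; python3 -m crank '[[[-1,0,0.1,0,0],[-1,0,0,0,0]]]'
```

```text
time: 10.28
tool_pos: [0.5421, 0.2274, 0.2053]
tool_rot: [-0.087, 0.087, 0.702, -0.701]
contact_force: [-6.1, -0.3, 6.8]
gripper_width: 0.339
time: 10.52
tool_pos: [0.5421, 0.2274, 0.2052]
tool_rot: [-0.087, 0.088, 0.702, -0.701]
contact_force: [-7.1, -0.1, 11.7]
gripper_width: 0.344
```

```bash
python3 -m crank '[[[-1,0.1,0,0,0],[-1,0,0,0,0]]]'; python3 -m crank '[[[-1,0.1,0,0,0],[-1,0,0,0,0]]]'
```

```text
time: 10.78
tool_pos: [0.5406, 0.2281, 0.2037]
tool_rot: [-0.088, 0.087, 0.702, -0.701]
contact_force: [-6.1, 2.9, 4.7]
gripper_width: 0.343
time: 11.02
tool_pos: [0.5402, 0.2281, 0.2032]
tool_rot: [-0.087, 0.088, 0.702, -0.701]
contact_force: [-5.0, 1.9, 5.6]
gripper_width: 0.337
```

```bash
python3 -m crank '[[[-1,0.05,0.1,0,0],[-1,0,0,0,0]]]'; python3 -m crank '[[[-1,0,0.1,0,0],[-1,0,0,0,0]]]'
```

```text
time: 11.28
tool_pos: [0.5402, 0.2282, 0.203]
tool_rot: [-0.087, 0.088, 0.702, -0.701]
contact_force: [-4.9, 1.1, 8.5]
gripper_width: 0.34
time: 11.52
tool_pos: [0.5402, 0.2283, 0.2021]
tool_rot: [-0.087, 0.088, 0.703, -0.701]
contact_force: [-5.4, 1.4, 7.6]
gripper_width: 0.346
```

```bash
python3 -m crank '[[[-1,0,0.1,0,0],[-1,0,0,0,0]]]'; python3 -m crank '[[[-1,0,0.1,0,0],[-1,0,0,0,0]]]'
```

```text
time: 11.78
tool_pos: [0.5402, 0.2283, 0.201]
tool_rot: [-0.087, 0.088, 0.703, -0.701]
contact_force: [-5.1, 0.5, 7.4]
gripper_width: 0.345
time: 12.02
tool_pos: [0.5402, 0.2283, 0.1997]
tool_rot: [-0.087, 0.088, 0.703, -0.701]
contact_force: [-5.6, 1.9, 6.2]
gripper_width: 0.346
```

```bash
python3 -m crank '[[[-1,0,0.1,0,0],[-1,0,0,0,0]]]'; python3 -m crank '[[[-1,0,0.1,0,0],[-1,0,0,0,0]]]';  python3 -m crank '[[[-1,0,0.1,0,0],[-1,0,0,0,0]]]'
```

```text
time: 12.28
tool_pos: [0.5401, 0.2283, 0.1982]
tool_rot: [-0.087, 0.088, 0.703, -0.701]
contact_force: [-3.5, 1.8, 4.5]
gripper_width: 0.346
time: 12.52
tool_pos: [0.5401, 0.2282, 0.1964]
tool_rot: [-0.087, 0.088, 0.703, -0.701]
contact_force: [-3.0, 2.4, 2.8]
gripper_width: 0.343
time: 12.78
tool_pos: [0.5399, 0.2277, 0.1937]
tool_rot: [-0.087, 0.088, 0.702, -0.701]
contact_force: [-0.0, 3.7, -1.5]
gripper_width: 0.341
```

```bash
python3 -m crank '[[[-1,0,0.1,0,0],[-1,0,0,0,0]]]'; python3 -m crank '[[[-1,0,0.1,0,0],[-1,0,0.1,0,0],[-1,0,0,0,0]]]';  python3 -m crank '[[[-1,0,0.1,0,0],[-1,0,0.1,0,0],[-1,0,0,0,0]]]'
```

```text
time: 13.02
tool_pos: [0.5397, 0.227, 0.1919]
tool_rot: [0.087, -0.087, -0.701, 0.702]
contact_force: [3.3, 1.6, -6.3]
gripper_width: 0.345
time: 13.4
tool_pos: [0.5397, 0.2267, 0.191]
tool_rot: [0.087, -0.087, -0.701, 0.702]
contact_force: [1.9, -1.4, -5.0]
gripper_width: 0.341
time: 13.78
tool_pos: [0.5398, 0.2273, 0.1894]
tool_rot: [0.087, -0.088, -0.702, 0.702]
contact_force: [2.6, -1.2, -4.4]
gripper_width: 0.345
```

```bash
python3 -m crank '[[[-1,0,0.1,0,0],[-1,0,0.1,0,0],[-1,0,0,0,0]]]';  python3 -m crank '[[[-1,0,0.1,0,0],[-1,0,0.1,0,0],[-1,0,0,0,0]]]'; python3 -m crank '[[[-1,0,0.1,0,0],[-1,0,0.1,0,0],[-1,0,0,0,0]]]'
```

```text
time: 14.15
tool_pos: [0.5398, 0.2276, 0.1874]
tool_rot: [-0.087, 0.088, 0.702, -0.702]
contact_force: [4.1, -0.8, -3.1]
gripper_width: 0.344
time: 14.52
tool_pos: [0.5398, 0.2275, 0.1855]
tool_rot: [-0.087, 0.088, 0.702, -0.702]
contact_force: [3.6, -1.5, -1.9]
gripper_width: 0.342
time: 14.9
tool_pos: [0.54, 0.2275, 0.1853]
tool_rot: [-0.087, 0.088, 0.702, -0.702]
contact_force: [0.9, -1.3, 5.4]
gripper_width: 0.342
```

```bash
python3 -m crank '[[[-1,0,0.1,0,0],[-1,0,0,0,0]]]'; python3 -m crank '[[[-1,0,0.02,0,0],[-1,0,0,0,0]]]'
```

```text
time: 15.15
tool_pos: [0.5401, 0.2276, 0.1853]
tool_rot: [-0.087, 0.088, 0.702, -0.702]
contact_force: [-0.7, -1.6, 9.2]
gripper_width: 0.345
time: 15.4
tool_pos: [0.5401, 0.2276, 0.1853]
tool_rot: [-0.087, 0.088, 0.702, -0.702]
contact_force: [-1.3, -1.8, 8.6]
gripper_width: 0.34
```

```bash
python3 -m crank '[[[-1,0,0.04,0,0],[-1,0,0,0,0],[-1,0,0,0,0]]]'; python3 -m crank '[[[-1,0,0,0,0],[-1,0,0,0,0],[-1,0,0,0,0]]]'
python3 - <<'E'
from m import *
rep((.540,.2276,.22),-14.2+90)
w,t,s=cam("wrist"),cam("top"),cam("scene")
pickle.dump((w,t,s),open("c4.pkl","wb"))
crop(w,"w11.png",240,170,150,80,5); crop(s,"s11.png",350,250,80,90,6.5)
print([state()["contact_force"].round(1) for _ in range(2)])
E
```

```text
time: 15.78
tool_pos: [0.5401, 0.2276, 0.1852]
tool_rot: [-0.087, 0.088, 0.702, -0.702]
contact_force: [-2.6, -1.7, 10.8]
gripper_width: 0.341
time: 16.15
tool_pos: [0.5401, 0.2276, 0.1852]
tool_rot: [-0.087, 0.088, 0.702, -0.702]
contact_force: [-2.0, -1.7, 11.5]
gripper_width: 0.343
t 16.15 pos [0.5401 0.2276 0.1852] F [-2.  -1.7 11.5] w 0.343
shift in tool axes cm [ 0.01 -3.48 -0.  ] jaw yaw -104.18 twist about tool y 0.02 ydown [ 0.002  0.    -1.   ]
[array([-1.7, -2.7, 10.6]), array([-1.7, -2.7, 10.6])]
```

View pics/w11.png

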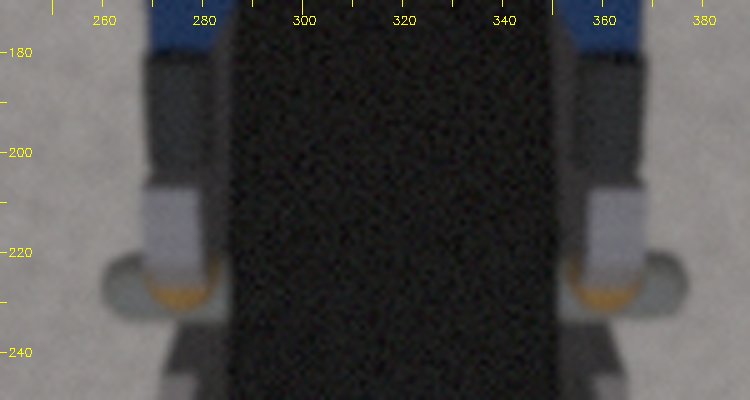

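View pics/s11.png

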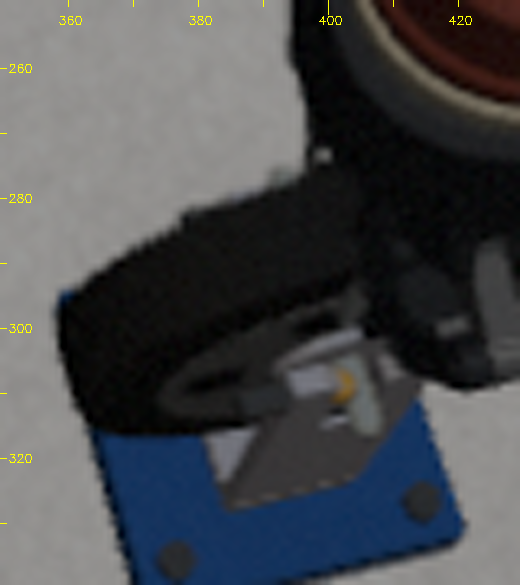

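```bash
python3 -m crank '[[[-1,0,-0.1,0,0],[-1,0,-0.1,0,0],[1,0,0,0,0],[1,0,0,0,0],[1,0,0,0,0],[1,0,0,0,0],[1,0,0,0,0],[1,0,0,0,0]]]'; python3 -m crank '[[[1,0,0,0,0],[1,0,-1,0,0],[1,0,-2,0,0],[1,0,-2,0,0],[1,0,-2,0,0],[1,0,-2,0,0],[1,0,-2,0,0],[1,0,0,0,0]]]'
python3 - <<'E'
from m import *
rep((.540,.2276,.22),-14.2+90)
w,t,s=cam("wrist"),cam("top"),cam("scene")
pickle.dump((w,t,s),open("c5.pkl","wb"))
crop(w,"w12.png",0,0,640,400,1.2); crop(w,"w13.png",250,60,140,160,3.5); crop(s,"s12.png",350,250,80,90,6.5)
E
```

```text
time: 17.3
tool_pos: [0.5396, 0.2274, 0.1837]
tool_rot: [0.087, -0.087, -0.702, 0.702]
contact_force: [-0.0, 0.3, -0.2]
gripper_width: 1.001
time: 18.3
tool_pos: [0.5406, 0.2277, 0.2966]
tool_rot: [-0.086, 0.089, 0.702, -0.701]
contact_force: [-0.6, -0.5, -0.1]
gripper_width: 0.998
t 18.3 pos [0.5406 0.2277 0.2966] F [-0.6 -0.5 -0.1] w 0.998
shift in tool axes cm [0.08 7.66 0.04] jaw yaw -104.2 twist about tool y 0.0 ydown [ 0.004  0.001 -1.   ]
```

View pics/w12.png

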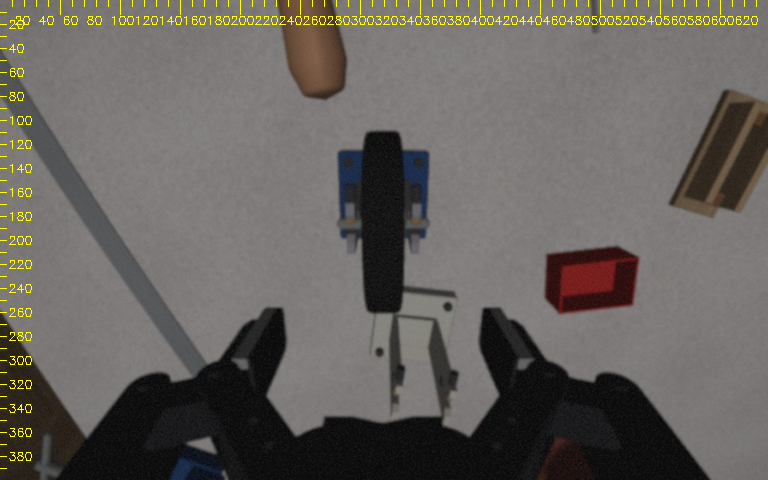

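View pics/w13.png

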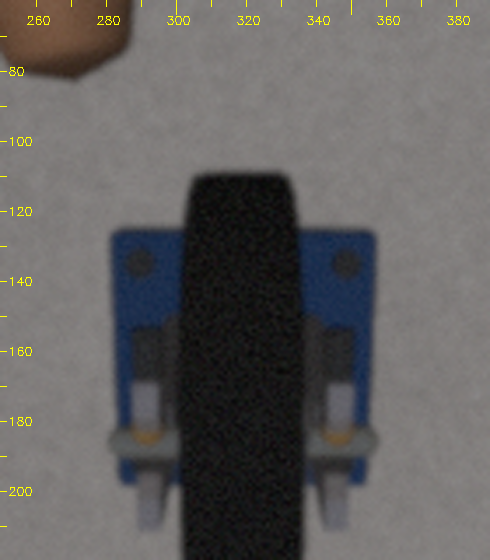

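View pics/s12.png

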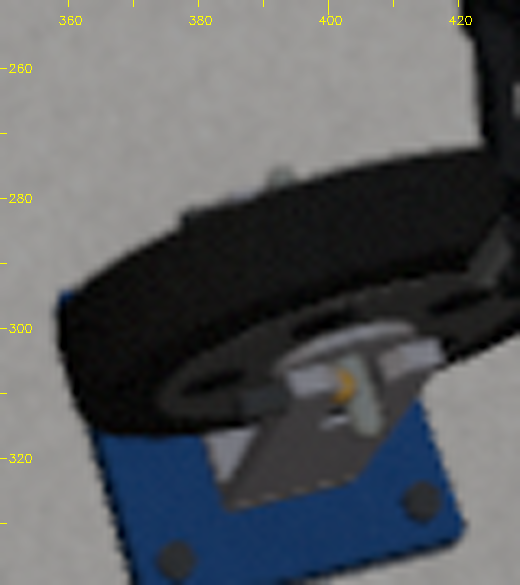

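The wheel stayed in place after release. Both ends are below the balls and level, and the gripper is clear.

```bash
python3 - <<'E'
from m import *
w,t,s=pickle.load(open("c5.pkl","rb")); t0,s0=pickle.load(open("c0.pkl","rb"))
for n,b in (("foot s",(270,340,85,60)),("driver s",(205,225,90,50)),("oil s",(210,155,35,40)),("bin s",(370,168,55,55))):
    x,y,ww,h=b; d=np.abs(s["frame"][y:y+h,x:x+ww].astype(int)-s0["frame"][y:y+h,x:x+ww]).max(2); print(n,(d>40).sum())
print(job_done())
E
```

```text
foot s 0
driver s 0
oil s 0
bin s 563
the job is handed in; nothing more can be done
None
```

```bash
python3 - <<'E'
from m import *
w,t,s=pickle.load(open("c5.pkl","rb")); t0,s0=pickle.load(open("c0.pkl","rb"))
crop(s,"z1.png",350,150,100,100,5)
crop(t,"z2.png",280,240,80,60,6)
E
```

```text
(no output)
```

View pics/z1.png

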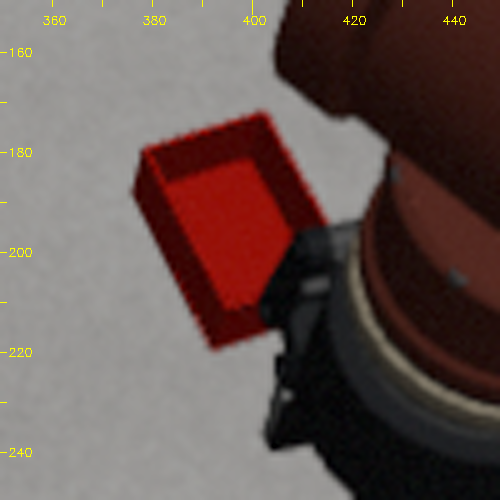

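View pics/z2.png

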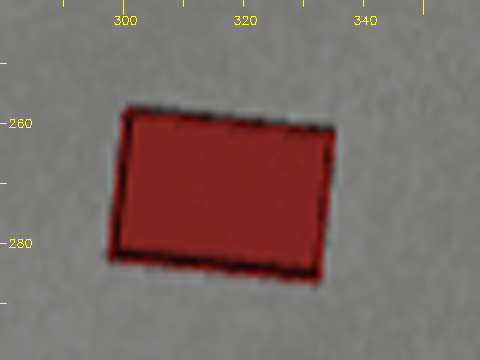

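The black castor wheel is seated in the blue-block fork with both axle ends on the stops, and I handed the job in at about 18.5 s of the 64 s allowed.

- **Insertion:** I lifted the wheel straight out of its stand and lowered it into the slots. At the spring balls it caught slightly, with about 17 N on the fork, so I shifted it 2 mm sideways and it passed.
- **Bottoming:** The axle stopped hard about 24 mm below the cheek tops. I pressed with about 14–17 N for roughly one second with no further movement. The highest fork load I read was about 17 N; readings came every quarter to three-eighths of a second, so a brief peak between them would not show.
- **Release:** After I let go and withdrew, the forces were near zero. The wrist picture shows both axle ends below the balls and level, and the scene picture shows the wheel where it was before release.
- **Bystanders:** The foot, screwdriver and oil bottle showed no change in the scene picture. The same check flagged the bin, because the gripper hides part of it in that view. The scene and top pictures, looked at after handing in, show it where it was at the start.
- **Camera disagreement:** The cameras differed by about 2–3 mm on absolute positions, so I aligned the wheel to the fork in the wrist camera alone.

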